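# Unhook the brass press mandrel from its keyhole rack and stand it in the die ring

### The job

Take the brass press mandrel out of the keyhole rack: slide it along its slot to the wide end and lift it free there. Then stand it upright in the hole of the grey steel die ring, foot down on the bench, set down rather than dropped, and let go. Leave the dark steel mandrel hanging where it is, and do not push the die ring about.

Things in the scene. Friction and masses are not known exactly. Their poses are not given: they have to be found in the camera images.
- rack: Fixed rack: aluminium plate, x -68 to 62, y -96 to 96 mm, 8 thick, top 85 above the bench; blue legs under its y ends. Origin on the bench. Two keyhole slots along its x, at y = +45 and -45: wide eight-sided hole 44 mm across centred at x -30 (robot side), then a slot 16 wide to its closed end at x 38. A mandrel in each; brass may be in either. Yaw within 0.3 rad.
- brass_mandrel: Brass, 102 mm tall, 0.3 kg, round about z. Origin: centre of foot. Up from it: body dia 26 to 40 mm (foot bevel 2), neck dia 10 to 56, flange dia 54 to 62, grip dia 30 to 102. Hangs by its flange on the plate at rack x 12 to 28 mm, foot 29 above bench; body below the slot, so it rises only 8 mm until at the wide hole, where the body passes up: foot clears the plate after 56 mm.
- steel_mandrel: The other mandrel, of the same shape and size but dark steel, hanging in the other slot of the rack. To be left hanging. Origin (centre of the foot) and axes as for the brass one.
- die_ring: Grey steel press die ring lying flat on the bench, loose, 0.38 kg: 80 mm outside diameter, 26 mm high, with a round through hole 40 mm in diameter. Origin: centre of its underside, on the bench; z up.
There are look-alikes about, which are no part of the job. Leave any purple look-alike of the brass_mandrel alone.

How it is judged (in metres and radians):
On the way, in this order (a step that is already met when the one before it is completed fails the run):
1. the brass mandrel has been slid to the wide end of its slot, still down in the rack (x of brass_mandrel in the frame of rack between -0.045 and -0.012 m and z of brass_mandrel in the frame of rack below 0.06 m), for 0.1 s.
2. it has been lifted free of the rack, its foot above the plate (z of brass_mandrel in the frame of rack above 0.085 m), for 0.1 s.
At the end, for the whole second after the job is handed in: The brass mandrel stands at rest and upright (within 0.15 rad) inside the die ring's hole (axes within 15 mm), its foot on the bench (within 6 mm); the die ring lies flat within 30 mm of where it was; the dark steel mandrel hangs within 20 mm of where it was (horizontal distance between brass_mandrel and die_ring below 0.015 m and height (world z) of brass_mandrel below 0.006 m and angle between brass_mandrel's own z axis and vertical below 0.15 rad and linear speed of brass_mandrel below 0.02 m/s and height (world z) of die_ring below 0.005 m and angle between die_ring's own z axis and vertical below 0.1 rad and distance of die_ring from where it was at the start of the episode below 0.03 m and distance of steel_mandrel from where it was at the start of the episode below 0.02 m); the robot touches nothing.
It fails at once if the brass mandrel is dropped: it falls out of the fingers faster than 0.7 m/s (a drop of more than about 25 mm) (linear speed of brass_mandrel above 0.7 m/s and contact force between brass_mandrel and the fingers below 0.2 N).
It fails at once if the dark steel mandrel is taken out of the rack or shifted by more than 20 mm (distance of steel_mandrel from where it was at the start of the episode above 0.02 m).
It also fails if it takes over 38 s, if anything falls off the work surface, if the arm or the gripper's body presses on something with over 40 N, if the wrist force passes 120 N, or if a joint passes its speed limit or range.

### The arm

A 6-joint arm with a two-finger parallel gripper is mounted at the origin on a cart in front of the work surface, level with it; the furniture and walls round the work are solid. World frame = base frame: x ahead of the robot, y to its left, z up, the work surface at z = 0. Lengths are in mm, angles in rad, forces in N, time in s.
With the tool pointing down it reaches from about 275 to 750 mm from the base axis. Payload 10.2 kg.
Tool frame: the origin (TCP) lies on the centre line of the jaws, within the pads' length; the fingertips stand 19 mm ahead of it and the grasp point (between the pads) is the TCP; z points along the fingers, y is the line along which they close (so a half turn about z gives the same grasp; the last joint's range is limited). The gripper opens to 85 mm and grips with 20 to 120 N. Pads are 22 mm wide; open, the fingers measure 114 mm over their backs; the gripper's body (76 mm by 85 mm) begins 54 mm behind the grasp point. The pads swing forward as they close: fully open they stand 13 mm farther back than shut.
Start: joints at [1.081, 0.313, 1.498, -0, 1.331, -0.223], TCP at [138.427, 506.428, 228.694] pointing down, gripper open.
Joint ranges: [-2.94, 2.94], [-0.97, 2.17], [0.19, 2.56], [-1.23, 4.37], [0.02, 3.11], [-2.88, 2.88]. Speed limits (rad/s): [2.39, 2.39, 3.01, 3.14, 3.14, 3.14].

### API

Orientations are given as a unit quaternion [w, x, y, z].
In Python, from rig import sense, capture, finish_job, regions_of, mark_of gives the robot as it stands.
- The arm moves only by the tool jog_arm, never from a script. Its argument "series" is text: rows parted by semicolons, each of 7 numbers parted by spaces: the shift along the tool's x, y, z in units of 0.4 m (1.0 is 0.4 m), then the turn, a rotation vector about the tool's x, y, z in units of pi/2 rad (1.0 is pi/2 rad), then the opening, from -1 (shut) to 1 (fully open). A call has 1 to 20 rows; each row is the pose to reach, as a shift and turn from the pose commanded when the call began, along the tool's axes at that moment; what a row does not reach only later rows make up. A row lasts 1/8 s, in which the tool goes at most 62.5 mm and 10.7 degrees, less where a joint would pass 70% of its speed; a pose out of reach is approached as far as the arm can. A call with a number of a shift or a turn outside -1 to 1 is refused whole. A call with a gripper value outside its range is refused whole. The fingers move at their own pace and stop on an object; "grip_force" is the grip in N (left out, the last holds). Time passes only in rows, so rows that repeat a pose let the fingers close. It gives the time, the measured TCP pose, the force, the opening and the grip force at its end, in the units of the state.
- sense(): the state, without advancing time (a new reading comes with each control period).
- capture(name): name is "side" or "top" or "wrist"; returns a dict with "img" (400x640x3 uint8, red, green, blue), "intrinsics" (3x3 intrinsics, pixels), "R" (3x3) and "t" (3): a world point X has camera coordinates R X + t. Camera axes: x right, y down, z forward; pixel columns grow to the right and rows downward; lengths in mm; the calibration is good to about 2 mm. A picture is of the moment at which its call begins. There is no depth.
- finish_job(): hands the job in; it is judged then, once.
Trained networks look in a picture, given as the dict that the camera call returned (one of the last four; its "shot" number tells which), for a name from the list of things; names that differ only in an ending like _2 or _b are one class to them, and where a whole thing is asked for, a point or a joint stands for the part that bears it (a point fixed in the world has none). Each returns a list of dicts, best first, with "confidence" (0 to 1); they miss things now and then, are a little off and sometimes report something else, mostly with a low value. They report only what shows in the picture. A call takes as long as a camera call. They do not tell look-alikes from the thing itself.
- regions_of(label, picture): "region" (400x640 bool, what is visible of it) and "point" ([row, column] in pixels, amid what is visible of it).
- mark_of(label, picture): "point" ([row, column] in pixels: a listed point, or the origin of a listed thing).
The state is a dict: "time_s": time; "joints": joint angles; "dq": joint speeds; "tau": joint torques, N m; "eef_pos": TCP position; "ee_rot": TCP orientation; "force": force on the tool from outside, world axes, zero at the start; "wrist_torque": the same for the moment, N m; "grip_width": opening from 0.0 (shut) to 1.0 (fully open); "grip_force": force on a finger pad.
Only numpy, scipy, OpenCV 4.12 (cv2) and the standard library are available. Lean on these libraries where they do the work, as an engineer would, in place of code of your own. Each camera call takes 0.05 s, during which the arm holds its last target. There are 200 camera calls.

## Working session

There is one attempt and no reset: what is moved stays moved. The work goes in short steps, Python scripts to look and compute and a tool call to move; the robot and the scene stay as the last step left them, time stands still between calls to the robot, and variables do not carry over. Pictures are saved under pics/ and viewed, at most 10 in all, crops included, and the job is handed in when it is done.

Besides the shell and the picture viewer there is one more tool, called after "Emit:" by a JSON object that holds its "api" and its "payload". jog_arm: Moves the arm, as the interface text tells. Shifts and turns lie within -1 to 1; 1 stands for 0.4 m of shift or pi/2 rad of turn. Its arguments: {"type":"object","properties":{"series":{"type":"string"},"grip_force":{"type":"number"}},"required":["series"]}

```bash
mkdir -p pics; cat > h.py <<'E'
import numpy as np, cv2
from rig import *
def ray(p,rc):
    K=np.array(p["intrinsics"]);R=np.array(p["R"]);t=np.array(p["t"])
    d=R.T@np.linalg.inv(K)@np.array([rc[1],rc[0],1.]); return -R.T@t,d
def atz(p,rc,z):
    c,d=ray(p,rc); return c+d*(z-c[2])/d[2]
def proj(p,X):
    K=np.array(p["intrinsics"]);x=K@(np.array(p["R"])@np.array(X,float)+np.array(p["t"]));return x[:2]/x[2]
def tri(a,b):
    (c1,d1),(c2,d2)=a,b
    d1=d1/np.linalg.norm(d1);d2=d2/np.linalg.norm(d2)
    s=np.linalg.lstsq(np.stack([d1,-d2],1),c2-c1,rcond=None)[0]
    return (c1+s[0]*d1+c2+s[1]*d2)/2
def save(p,n): cv2.imwrite("pics/"+n,p["img"][:,:,::-1])
E
python3 - <<'E'
from h import *
ims=[]
for n in ("top","side"):
    p=capture(n); save(p,n+"0.png")
    for l in ("rack","brass_mandrel","steel_mandrel","die_ring"):
        for m in mark_of(l,p)[:4]:
            print(n,l,"mark",np.round(m["point"]),round(m["confidence"],2),np.round(atz(p,m["point"],{"rack":0,"die_ring":0}.get(l,29))))
        for m in regions_of(l,p)[:4]:
            q=m["point"];print("   reg",np.round(q),round(m["confidence"],2),m["region"].sum(),np.round(p["img"][int(q[0]),int(q[1])]))
s=sense();print(s)
E
```

```text
top rack mark [233. 285.] 0.59 [482. -55.   0.]
   reg [228. 281.] 0.68 4574 [222 224 228]
top brass_mandrel mark [216. 262.] 0.89 [516.  -9.  29.]
top brass_mandrel mark [168. 249.] 0.67 [621.  18.  29.]
   reg [164. 245.] 0.91 497 [125  62 154]
   reg [210. 256.] 0.75 598 [219 191 101]
top steel_mandrel mark [220. 301.] 0.66 [506. -92.  29.]
   reg [216. 299.] 0.89 550 [88 88 90]
top die_ring mark [214. 388.] 0.64 [ 520. -278.    0.]
   reg [202. 390.] 0.69 951 [68 69 63]
side rack mark [221. 277.] 0.66 [497. -47.   0.]
   reg [204. 280.] 0.88 5271 [148 138 134]
side brass_mandrel mark [197. 275.] 0.72 [524.   5.  29.]
   reg [166. 273.] 0.66 549 [140 106  43]
   reg [166. 309.] 0.54 294 [ 91  37 110]
   reg [179. 297.] 0.79 587 [50 47 51]
side die_ring mark [265. 363.] 0.91 [ 521. -281.    0.]
   reg [259. 365.] 0.57 1473 [190 180 162]
{'time_s': 0.9, 'joints': array([ 1.08056848e+00,  3.12920646e-01,  1.49771174e+00,  6.48655148e-06,
        1.33100494e+00, -2.23386732e-01]), 'dq': array([ 3.20807820e-05, -9.68963167e-04, -3.06243660e-04,  4.91228079e-04,
       -5.95441126e-04, -9.19777769e-04]), 'tau': array([-8.52294452e-04, -4.12161183e+01, -2.59891909e+01, -2.61699906e-04,
        4.43396211e-04,  4.70927574e-06]), 'eef_pos': array([138.43888405, 506.41955414, 228.67918321]), 'ee_rot': array([-1.07534039e-05,  1.33025834e-01,  9.91112570e-01, -1.98281384e-05]), 'force': array([1.05807533, 0.12669378, 0.82397269]), 'wrist_torque': array([-0.0229197 ,  0.00432996,  0.0416575 ]), 'grip_force': 0.0, 'grip_width': 0.9944661145328604}
```

View pics/top0.png

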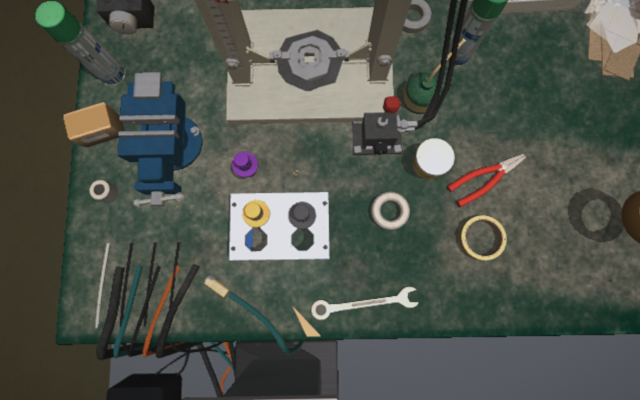

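View pics/side0.png

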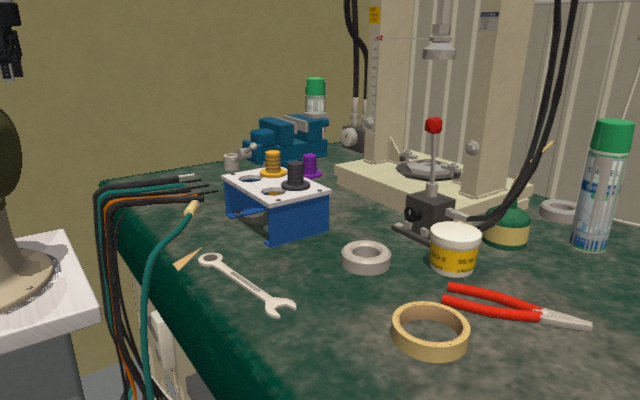

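The top view shows the brass mandrel at (256,212), the steel one at (301,215) and a purple look-alike at (244,164). The grey die ring is at (390,210). Other rings that could be mistaken for it are the tape (484,237), the ring by the press (413,15) and a small ring (100,190). I choose brass (256,212) and ring (390,210), and check both in one close crop.

```bash
python3 - <<'E'
from h import *
p=capture("top"); img=p["img"].astype(int)
# plate
w=(img.min(2)>185).astype(np.uint8); w[:185]=0;w[270:]=0;w[:,:220]=0;w[:,340:]=0
c=max(cv2.findContours(w,0,2)[0],key=cv2.contourArea).reshape(-1,2)
W=np.array([atz(p,(v,u),85)[:2] for u,v in c],np.float32)
r=cv2.minAreaRect(W);print("rect",r); B=cv2.boxPoints(r);print(B)
def fit(mask,z,n):
    c=max(cv2.findContours(mask.astype(np.uint8),0,1)[0],key=cv2.contourArea).reshape(-1,2)
    W=np.array([atz(p,(v,u),z)[:2] for u,v in c],np.float32)
    print(n,cv2.minEnclosingCircle(W),cv2.fitEllipse(W))
hsv=cv2.cvtColor(p["img"],cv2.COLOR_RGB2HSV)
for m in regions_of("brass_mandrel",p)[:2]+regions_of("steel_mandrel",p)[:1]:
    fit(m["region"],91,"flange %s"%np.round(m["point"]))
m=regions_of("die_ring",p)[0]["region"]; fit(m,26,"ring")
f=np.zeros(m.shape,np.uint8);cv2.drawContours(f,cv2.findContours(m.astype(np.uint8),0,1)[0],-1,1,-1)
fit((f>0)&~m,26,"hole")
for n in("brass_mandrel","die_ring"):
    pass
save({"img":cv2.resize(p["img"][140:280,220:420],None,fx=4,fy=4,interpolation=2)},"crop1.png")
q=capture("wrist"); print(proj(q,sense()["eef_pos"]), -q["R"].T@q["t"])
E
```

```text
rect ((489.42974853515625, -51.22112274169922), (191.12879943847656, 129.09759521484375), 89.79289245605469)
[[ 424.53595  -146.55157 ]
 [ 553.6327   -147.01822 ]
 [ 554.32355    44.10933 ]
 [ 425.2268     44.575974]]
flange [161. 247.] ((612.1732177734375, 16.791908264160156), 28.133983612060547) ((612.4163208007812, 16.115812301635742), (49.706886291503906, 52.285186767578125), 113.2388916015625)
flange [216. 301.] ((507.84912109375, -96.83480834960938), 27.579601287841797) ((508.03369140625, -96.55364227294922), (51.848716735839844, 53.856842041015625), 94.84683227539062)
ring ((523.2437744140625, -279.01055908203125), 41.6124267578125) ((523.137451171875, -278.4778137207031), (79.16507720947266, 80.85951232910156), 59.74039840698242)
hole ((523.6895141601562, -277.91168212890625), 19.649198532104492) ((523.0305786132812, -278.0491943359375), (34.95280456542969, 37.77677917480469), 124.36619567871094)
[325.40956725 267.52605555] [ 65.94017343 525.96848265 373.02756817]
```

View pics/crop1.png

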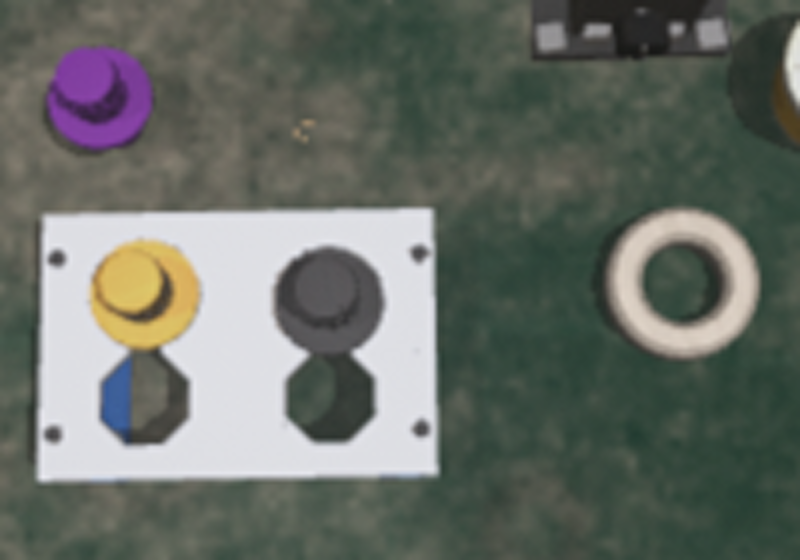

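The crop confirms the choice: brass at crop (146,294), steel at (328,298), wide hole at (145,397) and the die ring at (683,283). The rack yaw is about 0. Moving over the brass mandrel, with the jaws closing along world y.

Emit:
{"api": "jog_arm", "payload": {"series": "-0.3 -0.24 0 0 0 -0.085 1;-0.627 -0.492 0 0 0 -0.17 1;-0.627 -0.492 0 0 0 -0.17 1;-0.627 -0.492 0 0 0 -0.17 1;-0.627 -0.492 0 0 0 -0.17 1;-0.627 -0.492 0 0 0 -0.17 1;-0.627 -0.492 0 0 0 -0.17 1;-0.627 -0.492 0 0 0 -0.17 1"}}

```text
time_s: 2.15
eef_pos: [327.8, 251.4, 228.7]
ee_rot: [-0.0, -0.001, 1.0, 0.0]
force: [0.5, 0.2, 0.8]
grip_width: 0.996
grip_force: 0.0
```

Emit:
{"api": "jog_arm", "payload": {"series": "-0.462 -0.644 0 0 0 0 1;-0.462 -0.644 0 0 0 0 1;-0.462 -0.644 0 0 0 0 1;-0.462 -0.644 0 0 0 0 1;-0.462 -0.644 0 0 0 0 1;-0.462 -0.644 0 0 0 0 1;-0.462 -0.644 0 0 0 0 1;-0.462 -0.644 0 0 0 0 1;-0.462 -0.644 0 0 0 0 1"}}

```text
time_s: 3.28
eef_pos: [513.0, -5.9, 229.0]
ee_rot: [0.0, -0.001, 1.0, -0.0]
force: [0.8, -0.1, -0.6]
grip_width: 0.997
grip_force: 0.0
```

```bash
python3 - <<'E'
from h import *
p=capture("wrist"); print(sense()["eef_pos"])
hsv=cv2.cvtColor(p["img"],cv2.COLOR_RGB2HSV)
for m in regions_of("brass_mandrel",p)[:3]:
    q=m["point"];print(q,m["region"].sum(),m["confidence"],p["img"][int(q[0]),int(q[1])])
for X,c in (((513,-6,131),(255,0,0)),((513,-6,91),(0,255,0)),((462.4,-6,85),(0,0,255))):
    for a in np.linspace(0,6.28,24 ):
        r=15 if X[2]==131 else 27 if X[2]==91 else 22
        u=proj(p,(X[0]+r*np.cos(a),X[1]+r*np.sin(a),X[2])); cv2.circle(p["img"],tuple(int(v) for v in u),1,c,-1)
save(p,"w1.png")
E
```

```text
[513.07042422  -6.18290863 228.97381336]
[194.6, 322.4] 2920 0.9 [228 209 112]
[288.0, 353.2] 2427 0.75 [71 49 86]
```

View pics/w1.png

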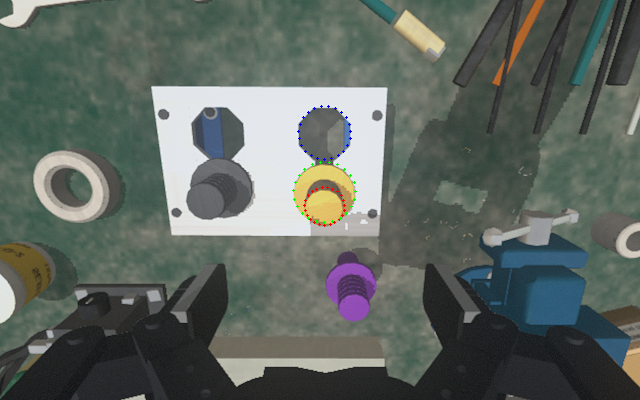

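The overlays sit on the brass grip (324,206), its flange (323,193) and the wide hole (324,133), so the estimates hold. Descending and gripping.

Emit:
{"api": "jog_arm", "payload": {"series": "0 0 0.15 0 0 0 1;0 0 0.25 0 0 0 1;0 0 0.288 0 0 0 1;0 0 0.288 0 0 0 1;0 0 0.288 0 0 0 1;0 0 0.288 0 0 0 -1;0 0 0.288 0 0 0 -1;0 0 0.288 0 0 0 -1;0 0 0.288 0 0 0 -1;0 0 0.288 0 0 0 -1;0 0 0.288 0 0 0 -1;0 0 0.288 0 0 0 -1", "grip_force": 60}}

```text
time_s: 4.88
eef_pos: [513.5, -7.1, 114.1]
ee_rot: [0.0, -0.0, 1.0, -0.0]
force: [-1.0, -0.5, 5.4]
grip_width: 0.319
grip_force: 58.9
```

Emit:
{"api": "jog_arm", "payload": {"series": "0 0 -0.005 0 0 0 -1;0 0 -0.009 0 0 0 -1;0 0 -0.009 0 0 0 -1;0.03 0 -0.009 0 0 0 -1;0.06 0 -0.009 0 0 0 -1;0.09 0 -0.009 0 0 0 -1;0.11 0 -0.009 0 0 0 -1;0.126 0 -0.009 0 0 0 -1;0.126 0 -0.009 0 0 0 -1;0.126 0 -0.009 0 0 0 -1;0.126 0 -0.009 0 0 0 -1"}}

```text
time_s: 6.25
eef_pos: [463.1, -7.1, 117.1]
ee_rot: [0.0, -0.0, 1.0, -0.0]
force: [-0.6, -0.4, -3.0]
grip_width: 0.319
grip_force: 59.2
```

```bash
python3 - <<'E'
from h import *
p=capture("wrist"); print(sense()["eef_pos"],sense()["force"])
a=p["img"].copy(); q=capture("side")["img"]
save({"img":np.vstack([cv2.resize(a,(480,300)),cv2.resize(q[120:270,180:420],(480,300))])},"w2.png")
E
```

```text
[463.08060485  -7.11589815 117.0342922 ] [ 0.14864616 -0.60835369 -3.01791285]
```

View pics/w2.png

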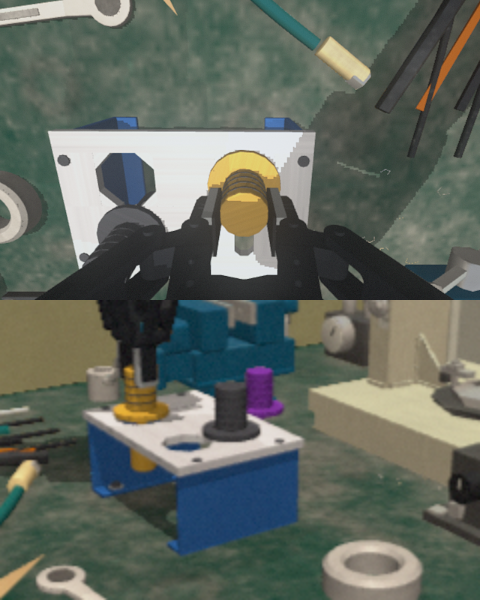

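The wrist view shows the brass flange over the wide hole (245,165). The side view shows the body hanging at (143,455) below it. Lifting.

Emit:
{"api": "jog_arm", "payload": {"series": "0 0 -0.03 0 0 0 -1;0 0 -0.06 0 0 0 -1;0 0 -0.09 0 0 0 -1;0 0 -0.12 0 0 0 -1;0 0 -0.16 0 0 0 -1;0 0 -0.2 0 0 0 -1;0 0 -0.26 0 0 0 -1;0 0 -0.32 0 0 0 -1;0 0 -0.32 0 0 0 -1;0 0 -0.32 0 0 0 -1"}}

```text
time_s: 7.6
eef_pos: [462.5, -7.0, 244.3]
ee_rot: [-0.001, -0.0, 1.0, 0.0]
force: [0.7, 1.3, -3.4]
grip_width: 0.325
grip_force: 59.3
```

Emit:
{"api": "jog_arm", "payload": {"series": "-0.02 -0.08 0 0 0 0 -1;-0.045 -0.2 0 0 0 0 -1;-0.07 -0.32 0 0 0 0 -1;-0.1 -0.44 0 0 0 0 -1;-0.125 -0.56 0 0 0 0 -1;-0.145 -0.64 0 0 0 0 -1;-0.152 -0.678 0 0 0 0 -1;-0.152 -0.678 0 0 0 0 -1;-0.152 -0.678 0 0 0 0 -1;-0.152 -0.678 0 0 0 0 -1"}}

```text
time_s: 8.85
eef_pos: [523.9, -277.2, 245.4]
ee_rot: [0.0, -0.001, 1.0, -0.0]
force: [0.1, -0.2, -3.2]
grip_width: 0.321
grip_force: 59.6
```

```bash
python3 - <<'E'
from h import *
p=capture("wrist"); s=sense();print(s["eef_pos"],s["ee_rot"],s["force"])
x,y,z=s["eef_pos"]
def circ(X,r,c):
    for a in np.linspace(0,6.28,32):
        u=proj(p,(X[0]+r*np.cos(a),X[1]+r*np.sin(a),X[2])); cv2.circle(p["img"],tuple(int(v) for v in u),1,c,-1)
circ((523.2,-278.2,26),40,(255,0,0));circ((523.2,-278.2,26),20,(255,0,0));circ((x,y,z-114+91),27,(0,255,0))
t=capture("top");p2=p;p=t
save(p2,"w3.png")
for m in mark_of("brass_mandrel",t)[:2]: print(m)
E
```

```text
[ 523.86417611 -277.42202337  245.39257469] [ 1.24439112e-04 -6.14633873e-04  9.99999802e-01 -5.73122787e-05] [-0.14028434  0.20330799 -1.15151752]
{'point': [170.8, 252.0], 'confidence': 0.6}
```

View pics/w3.png

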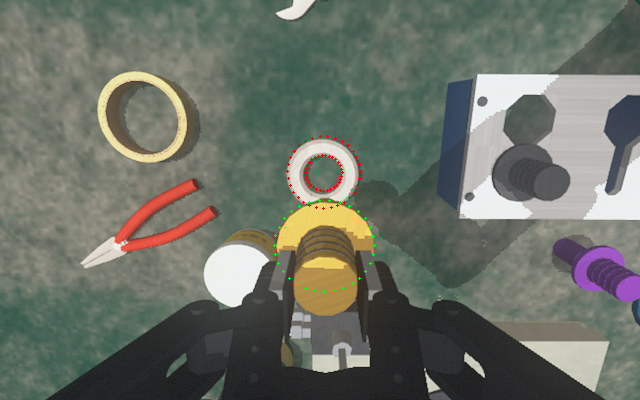

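The overlaid circles sit on the ring (322,174) and on the flange (325,247), so the mandrel is centred. Lowering slowly.

Emit:
{"api": "jog_arm", "payload": {"series": "0 0 0.06 0 0 0 -1;0 0 0.15 0 0 0 -1;0 0 0.23 0 0 0 -1;0 0 0.28 0 0 0 -1;0 0 0.31 0 0 0 -1;0 0 0.33 0 0 0 -1;0 0 0.345 0 0 0 -1;0 0 0.36 0 0 0 -1;0 0 0.375 0 0 0 -1;0 0 0.375 0 0 0 -1;0 0 0.375 0 0 0 -1"}}

```text
time_s: 10.38
eef_pos: [523.9, -278.4, 95.3]
ee_rot: [0.0, -0.0, 1.0, -0.0]
force: [-0.3, -0.6, -1.9]
grip_width: 0.319
grip_force: 59.7
```

```bash
python3 - <<'E'
from h import *
p=capture("side"); s=sense();print(s["eef_pos"],s["force"])
save({"img":cv2.resize(p["img"][160:310,280:480],None,fx=3,fy=3)},"s4.png")
E
```

```text
[ 523.91430873 -278.40317505   95.38753473] [-0.04309519 -0.13861742 -3.07763642]
```

View pics/s4.png

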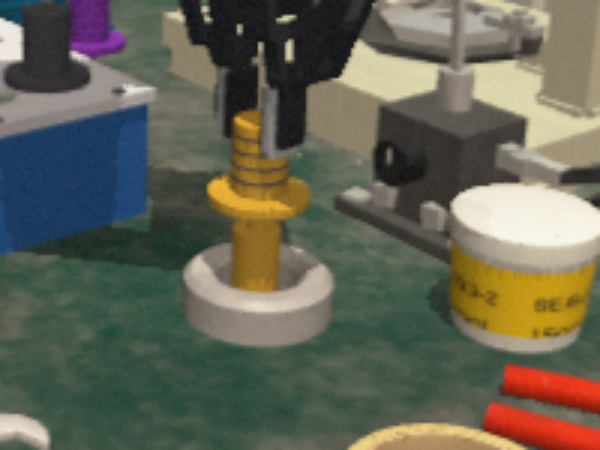

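The side view shows the body entering the ring hole at (256,280), clear of the rim and upright. Lowering the last 10 mm.

Emit:
{"api": "jog_arm", "payload": {"series": "0 0 0.01 0 0 0 -1;0 0 0.018 0 0 0 -1;0 0 0.022 0 0 0 -1;0 0 0.024 0 0 0 -1;0 0 0.026 0 0 0 -1;0 0 0.026 0 0 0 -1"}}

```text
time_s: 11.18
eef_pos: [524.0, -278.4, 85.1]
ee_rot: [0.0, -0.0, 1.0, -0.0]
force: [-0.4, 0.5, 1.1]
grip_width: 0.322
grip_force: 60.0
```

Emit:
{"api": "jog_arm", "payload": {"series": "0 0 0.0015 0 0 0 -1;0 0 0.0025 0 0 0 -1;0 0 0.0025 0 0 0 -1"}}

```text
time_s: 11.55
eef_pos: [524.4, -278.5, 85.1]
ee_rot: [0.001, -0.0, 1.0, -0.001]
force: [-0.9, 2.1, 8.0]
grip_width: 0.321
grip_force: 60.8
```

On the bench: the vertical force has risen to 8 N. Releasing slowly, then retracting.

Emit:
{"api": "jog_arm", "payload": {"series": "0 0 0 0 0 0 -0.2;0 0 0 0 0 0 0;0 0 0 0 0 0 0.4;0 0 0 0 0 0 1;0 0 0 0 0 0 1;0 0 0 0 0 0 1;0 0 0 0 0 0 1;0 0 -0.05 0 0 0 1;0 0 -0.12 0 0 0 1;0 0 -0.25 0 0 0 1;0 0 -0.4 0 0 0 1;0 0 -0.4 0 0 0 1;0 0 -0.4 0 0 0 1"}}

```text
time_s: 13.18
eef_pos: [523.5, -278.1, 242.9]
ee_rot: [-0.0, -0.0, 1.0, 0.0]
force: [-0.1, 0.4, -0.6]
grip_width: 1.001
grip_force: 0.0
```

```bash
python3 - <<'E'
from h import *
p=capture("side"); s=sense();print(s["eef_pos"],s["force"],s["grip_width"])
save({"img":cv2.resize(p["img"][160:310,220:420],None,fx=3,fy=3)},"s5.png")
E
```

```text
[ 523.40224409 -277.98977877  242.27057491] [-0.76882232  0.06777341 -0.82332535] 0.9998890008869981
```

View pics/s5.png

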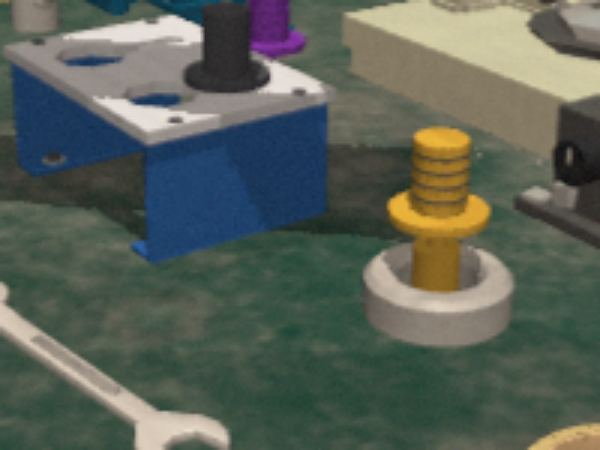

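The brass mandrel stands upright in the ring hole at (437,280), free of the gripper. The steel one still hangs at (227,60).

```bash
python3 -c "
from rig import *
print(finish_job())"
```

```text
the job is handed in; nothing more can be done
None
```

The job is handed in: the brass mandrel stands upright and released in the die ring's hole, and the last picture shows the steel mandrel still hanging in the rack; the hand-in returned no verdict.

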